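Square a relief tile into the corner of the marking-out board and hold it there

ROBOT

A 6-joint arm with a two-finger parallel gripper is mounted at the origin on a cart in front of the work surface, level with it; the furniture and walls round the work are solid. World frame = base frame: x ahead of the robot, y to its left, z up, the work surface at z = 0. Lengths are in mm, angles in degrees, forces in N, time in s.
With the tool pointing down it reaches from about 200 to 875 mm from the base axis. Payload 3.4 kg.
Tool frame: the origin (TCP) lies at the very end of the fingers, on their centre line; the grasp point (between the pads) lies 19 mm behind it; z points along the fingers, y is the line along which they close (so a half turn about z gives the same grasp; the last joint's range is limited). The gripper opens to 94 mm and grips with 3 to 60 N. Pads are 16 mm wide; open, the fingers measure 119 mm over their backs; the gripper's body (75 mm by 177 mm) begins 78 mm behind the grasp point.
Start: joints at [-84.11, 15.808, 86.224, -0, 77.962, -6.933], TCP at [127.61, -560.697, 205.493] pointing down, gripper open.
Joint ranges: [-165.64, 165.64], [-43.16, 119.46], [12.63, 154.43], [-67.54, 247.53], [6.08, 155.33], [-154.97, 154.97]. Speed limits (degrees/s): [147.25, 147.25, 180, 180, 180, 180].

INTERFACE

Orientations are given as [roll, pitch, yaw] about the fixed x, y, z axes, in that order (R = Rz(yaw) Ry(pitch) Rx(roll)).
In Python, from workcell import state, read_camera, order gives the robot as it stands.
- The arm moves only by the tool apply_moves, never from a script. Its argument "series" is a list that holds one entry, the list of rows, each a list of 7 numbers: the turn, a rotation vector about the tool's x, y, z as a fraction of full scale, then the shift along the tool's x, y, z as a fraction of full scale, then the opening in per cent of the stroke, from 0 (shut) to 100 (fully open). A call has 1 to 5 rows; each row shifts and turns the commanded pose from where the row before left it, along the tool's axes as they then stand; what a row does not reach is not made up. Full scale, the value 1, is 0.2 m for a shift and pi/4 rad for a turn. A row lasts 1/10 s, in which the tool goes at most 50 mm and 8.59 degrees, less where a joint would pass 70% of its speed; a pose out of reach is approached as far as the arm can. A call with a number of a shift or a turn outside -1 to 1 is refused whole. A call with a gripper value outside its range is refused whole. The fingers move at their own pace and stop on an object; "squeeze" is the grip in N (left out, the last holds). Time passes only in rows, so rows that do not move let the fingers close. It gives the time, the measured TCP pose, the force, the opening and the grip force at its end, in the units of the state.
- state(): the state, without advancing time (a new reading comes with each control period).
- read_camera(name): name is "scene" or "side" or "wrist"; returns a dict with "frame" (480x640x3 uint8, blue, green, red), "camera_matrix" (3x3 intrinsics, pixels), "R" (3x3) and "t" (3): a world point X has camera coordinates R X + t. Camera axes: x right, y down, z forward; pixel columns grow to the right and rows downward; lengths in mm; the calibration is good to about 2 mm. A picture is of the moment at which its call begins. There is no depth.
- order.sign_off(): hands the job in; it is judged then, once.
The state is a dict: "clock": time; "joints": joint angles; "qvel": joint speeds; "effort": joint torques, N m; "tool_pos": TCP position; "orientation": TCP orientation; "contact_force": force on the tool from outside, world axes, zero at the start; "moment": the same for the moment, N m; "finger_gap": finger opening in mm; "finger_force": force on a finger pad.
Only numpy, scipy, OpenCV 4.12 (cv2) and the standard library are available. Lean on these libraries where they do the work, as an engineer would, in place of code of your own. Each camera call takes 0.05 s, during which the arm holds its last target. There are 200 camera calls.

TASK

Get the small relief tile ready for marking out on the squaring board: swing the board's side stop out, away from the fence, until it clicks home square to the fence, then lay the tile flat on the board face up and press it into the corner so that one edge sits flat against the fence and the next edge flat against the side stop. Finish while still pressing: do not let go, keep the tile pushed firmly against both stops at once. Leave the tape roll, the little jar and the paintbrush where they are.

Things in the scene. Friction and masses are not known exactly. Their poses are not given: they have to be found in the camera images.
- squaring_board: Pale plywood board, 160 (x) x 170 (y) x 15 mm, screwed to the table. Origin: centre of its underside. x points from its front edge to the fence, y left along the fence, z up. The fence is an aluminium bar fixed along the far edge: 20 mm wide, 12 mm high above the board's top, 160 mm long; its front face is at x = +52 mm. A 6 mm dowel, 13 mm high, near the right edge is the side stop's end stop.
- corner (a point): The inner corner for the tile, at the level of the board's top, at [52, -50, 15] mm of the board, axes as the board's. The fence's front face is its plane x = 0 (free space towards -x); the side stop's face, once swung out, is its plane y = 0 (free space towards +y).
- side_stop (a joint): Swinging stop: aluminium bar 20 x 88 mm, 4 to 14 mm above the board's top. 0: folded along the fence, pointing to the board's +y. Grows counter-clockwise from above, towards the front; at 1.571 it meets its end stop, pointing to the board's -x. Starts at 0.03 to 0.5, stays where left. From 0.2 to 0.1 rad before the end a sprung ball resists (some 6 N at the knob), then snaps it home and holds it.
- stop_pivot (a point): Point on the side stop's upright pivot axis, at the level of the board's top, at [40, -60, 15] mm of the board. Axes as the board's.
- stop_knob (a point): Centre of the upright round black knob, 16 mm in diameter, 21 mm high, near the free end of the side stop, 76 mm from the pivot axis. This point is half-way up, 27.5 mm above the board's top and 13.5 mm above the bar's top. Turns with the side stop: its y axis points from the pivot to the knob.
- tile_centre (a point): Centre, half-way up, of the small square relief tile (a landscape in relief, grey sky and brown ground, unglazed sides): 62 mm in its x, 59 mm in its y, 13 mm thick, about 0.09 kg, edges straight to within a millimetre. It starts flat on the table, face up; z is up out of its face.
- tape_roll: Roll of brown tape lying flat, 60 mm in diameter, 24 mm high, origin under its centre. A bystander; it and the tile may have changed places.
- glaze_jar: Little round cream-and-brown jar, 53 mm in diameter, 44 mm high, behind the board, origin under its centre. A bystander.
- fine_brush: Thin blue paintbrush, 8 x 192 x 9 mm, lying along y near the front edge of the table, origin under its middle. A bystander.

How it is judged (in metres and radians):
On the way:
1. the side stop is swung out and has clicked home against its end stop (value of joint side_stop above 1.52 rad), for 0.3 s.
At the end, for the whole second after the job is handed in: the side stop is home (over 1.52 rad); the tile lies flat, face up (0.1 rad), on the board in the corner, sides parallel to fence and stop (0.07 rad), its centre 26 to 36 mm from each; it presses on fence and side stop with over 1 N each, and the fingers on it with over 1 N (value of joint side_stop above 1.52 rad and x of tile_centre in the frame of corner between -0.036 and -0.026 m and y of tile_centre in the frame of corner between 0.026 and 0.036 m and z of tile_centre in the frame of corner between 0.003 and 0.01 m and angle between tile_centre's own z axis and vertical below 0.1 rad and (angle between the x axis of tile_centre and the x axis of corner, either way round below 0.07 rad or angle between the x axis of tile_centre and the y axis of corner, either way round below 0.07 rad) and contact force between tile and fence above 1 N and contact force between tile and side_stop above 1 N and contact force between the fingers and tile above 1 N); the arm keeps its last pose, push and grip.
It fails at once if the tape roll, the little jar or the paintbrush is moved by over 30 mm (distance of any of tape_roll, glaze_jar, fine_brush from where it was at the start of the episode above 0.03 m).
It also fails if it takes over 72 s, if anything falls off the work surface, if the arm or the gripper's body presses on something with over 40 N, if the wrist force passes 120 N, or if a joint passes its speed limit or range.

## Working session

There is one attempt and no reset: what is moved stays moved. The work goes in short steps, Python scripts to look and compute and a tool call to move; the robot and the scene stay as the last step left them, time stands still between calls to the robot, and variables do not carry over. Pictures are saved under pics/ and viewed, at most 13 in all, crops included, and the job is handed in when it is done.

Besides the shell and the picture viewer there is one more tool, called after "Emit:" as name(argument=value, ...), one argument or row to a line, values as JSON. apply_moves: Moves the arm, as the interface text tells. Shift numbers are shares of 0.2 m and turn numbers shares of pi/4 rad, none past 1 either way. Its arguments: {"type":"object","properties":{"series":{"type":"array","items":{"type":"array","items":{"type":"array","items":{"type":"number"}}}},"squeeze":{"type":"number"}},"required":["series"]}

```bash
ls; mkdir -p pics; python3 - <<'E'
from workcell import state, read_camera
import cv2,json,numpy as np
s=state();print(s)
for n in("scene","side"):
    c=read_camera(n);cv2.imwrite(f"pics/{n}0.png",c["frame"]);print(n,c["camera_matrix"],c["R"],c["t"])
E
```

```text
pics
{'clock': 0.0, 'joints': array([-8.41081875e+01,  1.58469399e+01,  8.62933123e+01, -1.01527594e-03,
        7.79628422e+01, -6.93254882e+00]), 'qvel': array([-0.01502668, -0.05706464,  0.05698154, -0.02275803, -0.04754854,
       -0.13146161]), 'effort': array([ 9.57166085e-04, -4.04577291e+01, -2.37226814e+01,  7.03219953e-02,
        3.46509274e-02, -1.68259953e-04]), 'tool_pos': array([ 127.56087887, -560.09334395,  204.6248165 ]), 'orientation': array([-1.79897540e+02, -1.14582503e-02,  1.28245637e+01]), 'contact_force': array([ 0.03732605, -0.17159284,  0.17041936]), 'moment': array([ 0.00956418,  0.01157765, -0.02555413]), 'finger_force': 0.0, 'finger_gap': 94.09884181856421}
scene [[486.93987319   0.         312.6845885 ]
 [  0.         486.93987319 243.2283737 ]
 [  0.           0.           1.        ]] [[ 0.98900178  0.14789413  0.00167626]
 [ 0.1165783  -0.77251083 -0.62420871]
 [-0.09102188  0.61753894 -0.78125583]] [-541.68846644  106.31883177  855.15354552]
side [[441.05443271   0.         314.38582017]
 [  0.         441.05443271 241.32160955]
 [  0.           0.           1.        ]] [[-2.70760382e-01 -9.62646762e-01 -1.67465898e-04]
 [-6.50769682e-01  1.83167962e-01 -7.36850269e-01]
 [ 7.09357199e-01 -1.99400878e-01 -6.76055954e-01]] [282.39014315 351.04741157 552.21393026]
```

View pics/scene0.png

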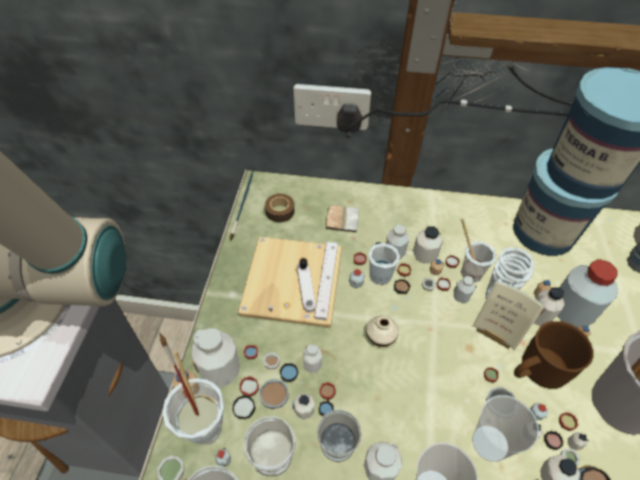

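View pics/side0.png

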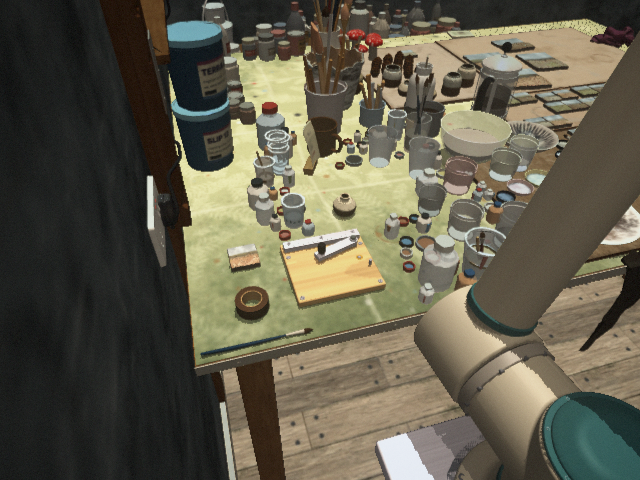

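The scene view shows the board at about (292,280), with the fence on its right at (328,280). The knob is at (303,263), the pivot end of the stop at (308,305), the tile at (342,218) and the tape at (280,207). The side view agrees: tile (243,257), knob (321,248). Next I measure them with colour masks.

```bash
cat > h.py <<'E'
from workcell import state, read_camera
import cv2,numpy as np
np.set_printoptions(precision=1,suppress=True)
def ray(c,p,z):
    K,R,t=[np.array(c[k],float) for k in("camera_matrix","R","t")]
    d=R.T@np.linalg.solve(K,[p[0],p[1],1.]);o=-R.T@t
    return o+d*(z-o[2])/d[2]
def proj(c,X):
    K,R,t=[np.array(c[k],float) for k in("camera_matrix","R","t")]
    q=K@(R@np.array(X,float)+t);return q[:2]/q[2]
def blob(m,box=None):
    m=m.astype(np.uint8)*255
    if box:
        k=np.zeros_like(m);x0,y0,x1,y1=box;k[y0:y1,x0:x1]=255;m&=k
    cs,_=cv2.findContours(m,cv2.RETR_EXTERNAL,cv2.CHAIN_APPROX_NONE)
    return max(cs,key=cv2.contourArea)
def mean(m,box):
    x0,y0,x1,y1=box;v,u=np.nonzero(m[y0:y1,x0:x1]);return np.array([u.mean()+x0,v.mean()+y0]),len(u)
E
python3 - <<'E'
from h import *
B={"scene":dict(board=(235,230,350,330),tile=(322,200,364,236),knob=(296,256,311,271)),
   "side":dict(board=(275,225,390,310),tile=(224,240,264,274),knob=(314,240,329,258))}
for n in B:
    c=read_camera(n);f=c["frame"];h=cv2.cvtColor(f,cv2.COLOR_BGR2HSV).astype(int)
    print(n)
    m=(h[...,0]<22)&(h[...,1]>70)&(h[...,2]>120)
    b=cv2.convexHull(blob(m,B[n]["board"]))
    q=cv2.approxPolyDP(b,4,True)[:,0]
    for p in q: print(" board",p,ray(c,p,15))
    k,N=mean(f.max(2)<70,B[n]["knob"]);print(" knob",k,N,ray(c,k,42.5))
    x0,y0,x1,y1=B[n]["tile"]
    # tile: non-greenish
    g=(h[...,0]<20)|((h[...,1]<40))
    t=blob(g,B[n]["tile"]);r=cv2.boxPoints(cv2.minAreaRect(t))
    print(" tile area",cv2.contourArea(t));
    for p in r: print("  ",p,ray(c,p,13))
    for p in cv2.approxPolyDP(cv2.convexHull(t),3,True)[:,0]: print("  poly",p,ray(c,p,13))
    cr=f[190:335,230:370] if n=="scene" else f[225:325,220:390]
    cv2.imwrite(f"pics/{n}_crop.png",cv2.resize(cr,None,fx=4,fy=4,interpolation=cv2.INTER_CUBIC))
E
```

```text
scene
 board [272 240] [439.5 199.8  15. ]
 board [308 243] [508.4 202.8  15. ]
 board [332 304] [569.9  76.   15. ]
 board [328 326] [568.6  32.7  15. ]
 board [239 313] [415.9  34.9  15. ]
 knob [302.7 263.4] 47 [509.8 134.1  42.5]
 tile area 283.0
   [327. 206.] [531.4 304.8  13. ]
   [342. 206.] [561.4 309.3  13. ]
   [342. 228.] [567.9 251.2  13. ]
   [327. 228.] [539.  246.9  13. ]
  poly [342 208] [562.  303.9  13. ]
  poly [340 228] [564.  250.6  13. ]
  poly [328 227] [540.6 249.7  13. ]
  poly [330 207] [537.7 303.   13. ]
side
 board [359 235] [554.1  40.1  15. ]
 board [385 284] [411.1  40.4  15. ]
 board [299 302] [412.7 206.   15. ]
 board [280 246] [566.1 207.2  15. ]
 knob [321.1 247.7] 73 [510.5 136.2  42.5]
 tile area 324.0
   [228.3 256.6] [566. 313.  13.]
   [257.1 251.1] [566.  254.8  13. ]
   [259.8 265.1] [525.4 256.8  13. ]
   [231.  270.6] [525.8 313.1  13. ]
  poly [259 265] [526.  258.2  13. ]
  poly [231 268] [532.7 312.2  13. ]
  poly [229 257] [564.3 311.9  13. ]
  poly [255 252] [564.5 259.4  13. ]
```

View pics/scene_crop.png

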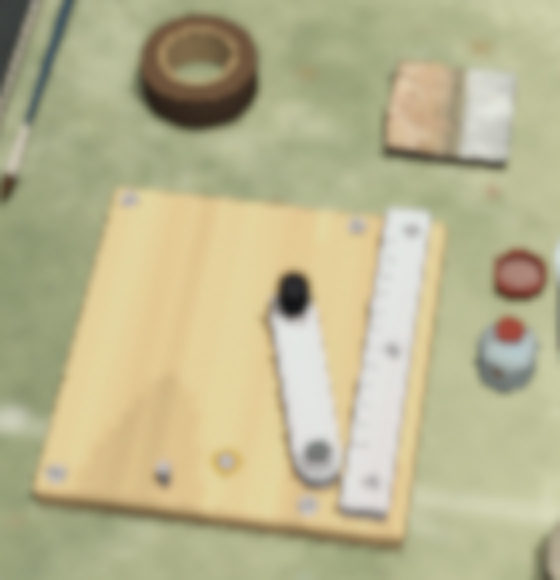

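The enlarged view shows the board top's corners at crop (117,188), (443,222), (403,530) and (38,488), and the fence face running from (387,208) to (342,507). The pivot is at (317,452), the knob top at (294,280), and the tile's corners at (398,62), (517,70), (508,158) and (388,150).

```bash
python3 - <<'E'
from h import *
c=read_camera("scene")
P=lambda u,v,z: ray(c,((u+.5)/4-.5+230,(v+.5)/4-.5+190),z)
for n,z,l in[("board",15,[(117,188),(443,222),(403,530),(38,488)]),("fence front",27,[(387,208),(342,507)]),("fence back",27,[(431,210),(386,515)]),("pivot",30,[(317,452)]),("knobtop",53,[(294,278)]),("tile",13,[(398,62),(517,70),(508,158),(388,150)]),("dowel",28,[(164,462)])]:
    Q=np.array([P(u,v,z) for u,v in l]);print(n,Q[:,:2].tolist() if 0 else Q[:,:2],Q[:,:2].mean(0), [np.degrees(np.arctan2(*(Q[(i+1)%len(Q)]-Q[i])[[1,0]])) for i in range(len(Q))])
E
```

```text
board [[413.  204.2]
 [569.6 206.8]
 [571.6  40.5]
 [415.5  37.5]] [492.4 122.3] [np.float64(0.9646177469552049), np.float64(-89.31099555947398), np.float64(-178.89280972948148), np.float64(90.84650599695446)]
fence front [[543.4 201.7]
 [545.7  40.7]] [544.5 121.2] [np.float64(-89.17254094020838), np.float64(90.82745905979162)]
fence back [[563.8 203.6]
 [564.3  39.7]] [564.  121.6] [np.float64(-89.84065486385454), np.float64(90.15934513614546)]
pivot [[531.6  63.7]] [531.6  63.7] [np.float64(0.0)]
knobtop [[510.4 135.9]] [510.4 135.9] [np.float64(0.0)]
tile [[535.3 307.8]
 [595.4 311.3]
 [596.3 252.6]
 [538.  249. ]] [566.3 280.2] [np.float64(3.3399632794375678), np.float64(-89.14868118207478), np.float64(-176.43020037734226), np.float64(92.55079417397363)]
dowel [[468.3  50.5]] [468.3  50.5] [np.float64(0.0)]
```

```bash
cat >> h.py <<'E'
from scipy.spatial.transform import Rotation as Ro
def plan(wps,grip,start=None,n5=True,vm=46,wm=8.3):
    """wps: list of (x,y,z,yaw), tool down; straight legs -> rows (shift in axes before the turn)"""
    s=state();p=np.array(s["tool_pos"]);R=Ro.from_euler("xyz",s["orientation"],degrees=True)
    if start is not None: p=np.array(start[:3],float);R=Ro.from_euler("xyz",[180,0,start[3]],degrees=True)
    i=0
    for w in wps:
        q=np.array(w[:3],float);T=Ro.from_euler("xyz",[180,0,w[3]],degrees=True)
        rv=(R.inv()*T).as_rotvec();d=q-p
        n=max(1,int(np.ceil(max(np.linalg.norm(d)/vm,np.degrees(np.linalg.norm(rv))/wm))))
        for k in range(n):
            sh=R.inv().apply(d/n)/200;tu=rv/n/(np.pi/4)
            print(i//5,"["+",".join(f"{v+0:.3g}" if abs(v)>=.0005 else "0" for v in [*np.round(tu,3),*np.round(sh,3),grip])+"]")
            R=R*Ro.from_rotvec(rv/n);i+=1
        p=q
E
python3 - <<'E'
from h import *
plan([(200,-430,290,12.8),(510,120,290,106.7)],100)
E
```

```text
0 [0,0,0,0.124,-0.139,-0.106,100]
0 [0,0,0,0.124,-0.139,-0.106,100]
0 [0,0,0,0.124,-0.139,-0.106,100]
0 [0,0,0,0.124,-0.139,-0.106,100]
0 [0,0,-0.149,0.151,-0.167,0,100]
1 [0,0,-0.149,0.17,-0.148,0,100]
1 [0,0,-0.149,0.186,-0.127,0,100]
1 [0,0,-0.149,0.2,-0.105,0,100]
1 [0,0,-0.149,0.211,-0.081,0,100]
1 [0,0,-0.149,0.219,-0.056,0,100]
2 [0,0,-0.149,0.224,-0.03,0,100]
2 [0,0,-0.149,0.225,-0.003,0,100]
2 [0,0,-0.149,0.224,0.023,0,100]
2 [0,0,-0.149,0.22,0.049,0,100]
2 [0,0,-0.149,0.213,0.074,0,100]
3 [0,0,-0.149,0.203,0.099,0,100]
3 [0,0,-0.149,0.19,0.122,0,100]
3 [0,0,-0.149,0.174,0.143,0,100]
```

Emit:
apply_moves(
  series=[
    [[0,0,0,0.124,-0.139,-0.106,100],[0,0,0,0.124,-0.139,-0.106,100],[0,0,0,0.124,-0.139,-0.106,100],[0,0,0,0.124,-0.139,-0.106,100],[0,0,-0.149,0.151,-0.167,0,100]],
  ],
)

```text
clock: 0.75
tool_pos: [222.7, -391.8, 293.0]
orientation: [179.6, -0.0, 19.6]
contact_force: [1.1, 0.2, -0.2]
finger_gap: 94.6
finger_force: 0.0
```

Emit:
apply_moves(
  series=[
    [[0,0,-0.149,0.17,-0.148,0,100],[0,0,-0.149,0.186,-0.127,0,100],[0,0,-0.149,0.2,-0.105,0,100],[0,0,-0.149,0.211,-0.081,0,100],[0,0,-0.149,0.219,-0.056,0,100]],
  ],
)

```text
clock: 1.25
tool_pos: [332.9, -192.6, 290.4]
orientation: [179.9, 0.0, 53.3]
contact_force: [1.0, 0.1, -0.0]
finger_gap: 94.2
finger_force: 0.0
```

Emit:
apply_moves(
  series=[
    [[0,0,-0.149,0.224,-0.03,0,40],[0,0,-0.149,0.225,-0.003,0,40],[0,0,-0.149,0.224,0.023,0,40],[0,0,-0.149,0.22,0.049,0,40],[0,0,-0.149,0.213,0.074,0,40]],
  ],
)

```text
clock: 1.75
tool_pos: [443.5, 4.0, 290.4]
orientation: [180.0, 0.0, 86.9]
contact_force: [-0.6, -0.3, 0.1]
finger_gap: 57.5
finger_force: 0.0
```

```bash
python3 - <<'E'
from h import *
plan([(510.4,135.5,130,106.7),(510.4,135.5,37,106.7)],35)
c=read_camera("wrist");cv2.imwrite("pics/w1.png",c["frame"])
E
```

```text
0 [0,0,-0.088,0.135,0.06,0.16,35]
0 [0,0,-0.088,0.131,0.069,0.16,35]
0 [0,0,-0.088,0.125,0.078,0.16,35]
0 [0,0,-0.088,0.12,0.086,0.16,35]
0 [0,0,-0.088,0.114,0.094,0.16,35]
1 [0,0,0,0,0,0.155,35]
1 [0,0,0,0,0,0.155,35]
1 [0,0,0,0,0,0.155,35]
```

View pics/w1.png

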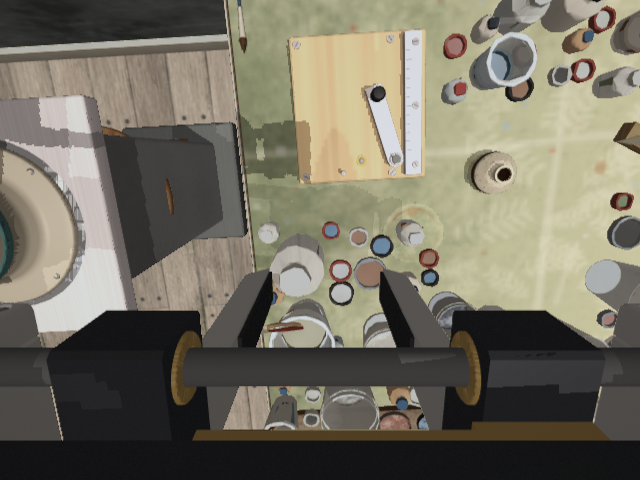

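The wrist view is clear: board corners at (290,37), (424,31) and (425,175), knob top at (378,93), pivot at (396,159). I move on to a spot above the knob.

Emit:
apply_moves(
  series=[
    [[0,0,-0.088,0.135,0.06,0.16,35],[0,0,-0.088,0.131,0.069,0.16,35],[0,0,-0.088,0.125,0.078,0.16,35],[0,0,-0.088,0.12,0.086,0.16,35],[0,0,-0.088,0.114,0.094,0.16,35]],
  ],
)

```text
clock: 2.3
tool_pos: [511.0, 134.3, 129.1]
orientation: [180.0, 0.0, 106.5]
contact_force: [1.0, 0.1, 0.7]
finger_gap: 32.9
finger_force: 0.0
```

```bash
python3 - <<'E'
from h import *
s=state();print(s["tool_pos"],s["orientation"],s["finger_gap"])
c=read_camera("wrist");f=c["frame"];cv2.imwrite("pics/w2.png",f)
print("knob expected px",proj(c,(510.4,135.5,53)),"pivot",proj(c,(532,63,30)),"corner",proj(c,(544.1,73.1,27)))
plan([(510.4,135.5,37,106.7)],35)
E
```

```text
[511.  134.3 129.1] [180.    0.  106.5] 32.89669635536937
knob expected px [324.8 244.9] pivot [324.9 323.2] corner [341.7 315. ]
0 [-0.004,-0.003,0,-0.006,0.001,0.217,35]
0 [-0.004,-0.003,0,-0.006,0,0.217,35]
```

View pics/w2.png

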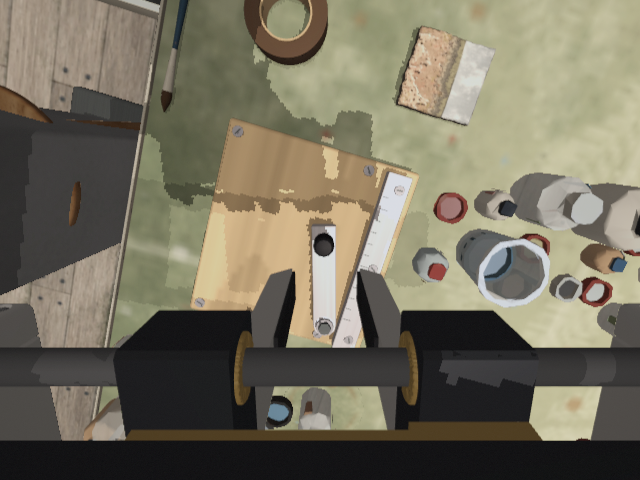

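The predicted knob pixel (325,245) matches the picture (324,244), and the bar lies parallel to the tool x axis. The tile corners are at (425,27), (494,50), (467,125) and (398,103). I descend over the knob.

Emit:
apply_moves(
  series=[
    [[0,0,0,-0.006,0,0.217,35],[0,0,0,0,0,0.242,35],[0,0,0,0,0,0,22],[0,0,0,0,0,0,22]],
  ],
)

```text
clock: 2.75
tool_pos: [510.8, 132.0, 38.6]
orientation: [-179.9, -0.0, 106.3]
contact_force: [0.5, -0.5, -0.0]
finger_gap: 21.8
finger_force: 0.0
```

```bash
python3 - <<'E'
from h import *
s=state();print(s["tool_pos"],s["orientation"],s["finger_gap"],s["contact_force"])
c=np.array([532,63.]);A=np.radians
w=[(*(c+76*np.array([np.cos(A(t)),np.sin(A(t))])),37,t) for t in np.linspace(106.7+7.6,182.7,10)]
plan(w,22,start=(510.4,135.5,37,106.7))
E
```

```text
[510.8 132.   38.6] [-179.9   -0.   106.3] 21.83256484863215 [ 0.5 -0.5 -0. ]
0 [0,0,-0.169,-0.002,-0.051,0,22]
0 [0,0,-0.169,-0.003,-0.05,0,22]
0 [0,0,-0.169,-0.003,-0.05,0,22]
0 [0,0,-0.169,-0.003,-0.05,0,22]
0 [0,0,-0.169,-0.003,-0.05,0,22]
1 [0,0,-0.169,-0.003,-0.05,0,22]
1 [0,0,-0.169,-0.003,-0.05,0,22]
1 [0,0,-0.169,-0.003,-0.05,0,22]
1 [0,0,-0.169,-0.003,-0.05,0,22]
1 [0,0,-0.169,-0.003,-0.05,0,22]
```

Emit:
apply_moves(
  series=[
    [[0,0,-0.169,0.013,-0.051,0,22],[0,0,-0.169,-0.003,-0.05,0,22],[0,0,-0.169,-0.003,-0.05,0,22],[0,0,-0.169,-0.003,-0.05,0,22],[0,0,-0.169,-0.003,-0.05,0,22]],
  ],
)

```text
clock: 3.25
tool_pos: [471.9, 107.0, 41.8]
orientation: [179.8, 0.3, 144.7]
contact_force: [-0.9, -0.3, -0.4]
finger_gap: 20.5
finger_force: 0.1
```

Emit:
apply_moves(
  series=[
    [[0,0,-0.169,-0.003,-0.05,0,22],[0,0,-0.169,-0.003,-0.05,0,22],[0,0,-0.169,-0.003,-0.05,0,22]],
  ],
)

```text
clock: 3.55
tool_pos: [459.5, 79.5, 41.7]
orientation: [179.9, 0.4, 167.5]
contact_force: [0.5, 0.8, -0.6]
finger_gap: 20.5
finger_force: 0.1
```

Emit:
apply_moves(
  series=[
    [[0,0,-0.169,-0.003,-0.05,0,22],[0,0,-0.169,-0.003,-0.05,0,22]],
  ],
)

```text
clock: 3.75
tool_pos: [457.5, 60.8, 41.8]
orientation: [179.9, 0.4, -177.4]
contact_force: [-0.2, -0.2, -0.8]
finger_gap: 20.7
finger_force: 0.1
```

```bash
python3 - <<'E'
from h import *
s=state();print(s["tool_pos"],s["contact_force"],s["finger_gap"])
c=read_camera("scene");f=c["frame"]
cv2.imwrite("pics/s2.png",cv2.resize(f[190:340,220:380],None,fx=4,fy=4,interpolation=cv2.INTER_CUBIC))
plan([(475,100,150,181)],40)
plan([(563,270,150,182.5)],100,start=(475,100,150,181))
E
```

```text
[457.5  60.8  41.8] [-0.2 -0.2 -0.8] 20.685108437412733
0 [0,0.003,0.014,-0.033,0.067,-0.18,40]
0 [0,0.003,0.014,-0.032,0.068,-0.18,40]
0 [0,0.003,0.014,-0.031,0.068,-0.18,40]
0 [0,0,-0.007,-0.091,0.168,0,100]
0 [0,0,-0.007,-0.092,0.168,0,100]
0 [0,0,-0.007,-0.093,0.167,0,100]
0 [0,0,-0.007,-0.094,0.167,0,100]
0 [0,0,-0.007,-0.094,0.166,0,100]
```

View pics/s2.png

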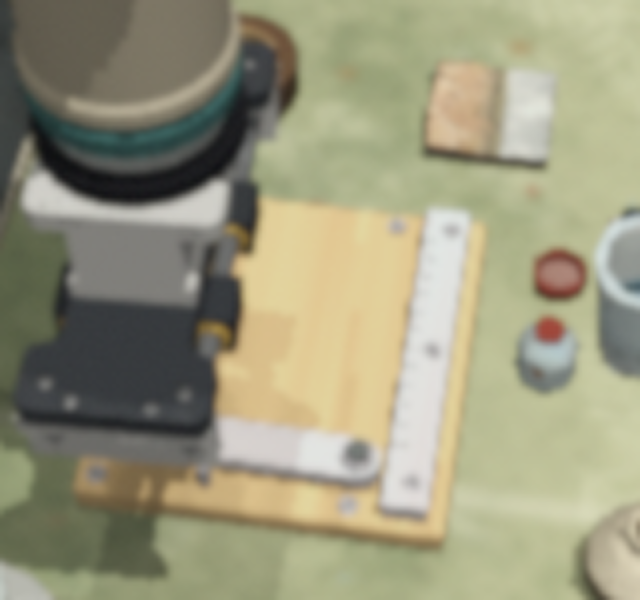

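The stop now runs left from its pivot at (356,453) and looks square to the fence. I nudge it once to confirm the end stop.

Emit:
apply_moves(
  series=[
    [[0,0,0,0,-0.015,0,22],[0,0,0,0,-0.01,0,22],[0,0,0,0,0,0,22],[0,0,0,0,0,0,22]],
  ],
)

```text
clock: 4.2
tool_pos: [457.6, 57.9, 41.0]
orientation: [179.7, 0.3, -177.9]
contact_force: [-1.1, 9.6, 7.5]
finger_gap: 20.7
finger_force: 4.7
```

It meets a solid stop at 9.6 N. I back off, rise, and go to the tile.

Emit:
apply_moves(
  series=[
    [[0,0,0,0,0.015,0,30],[0,0,0.01,0,0.008,-0.2,40],[0,0,0.014,-0.033,0.067,-0.18,60],[0,0,0.014,-0.032,0.068,-0.18,100]],
  ],
)

```text
clock: 4.6
tool_pos: [468.0, 86.7, 153.0]
orientation: [-179.9, 0.1, -179.5]
contact_force: [1.4, -0.2, 0.0]
finger_gap: 48.9
finger_force: 0.0
```

Emit:
apply_moves(
  series=[
    [[0,0,-0.007,-0.091,0.168,0,100],[0,0,-0.007,-0.092,0.168,0,100],[0,0,-0.007,-0.093,0.167,0,100],[0,0,-0.007,-0.094,0.167,0,100],[0,0,-0.007,-0.094,0.166,0,100]],
  ],
)

```text
clock: 5.1
tool_pos: [557.5, 257.5, 151.7]
orientation: [-180.0, 0.1, -177.8]
contact_force: [-0.1, -1.2, 0.4]
finger_gap: 89.0
finger_force: 0.0
```

```bash
python3 - <<'E'
from h import *
c=read_camera("wrist");f=c["frame"];cv2.imwrite("pics/w3.png",f)
print(state()["tool_pos"],state()["orientation"])
print("tile px",[proj(c,(*p,13)) for p in [(535.3,307.8),(595.4,311.3),(596.3,252.6),(538,249)]])
E
```

```text
[561.  263.3 151.4] [ 179.7    0.4 -177.7]
tile px [array([383.1, 207.1]), array([381.8, 270.3]), array([319.7, 268.9]), array([318. , 207.6])]
```

View pics/w3.png

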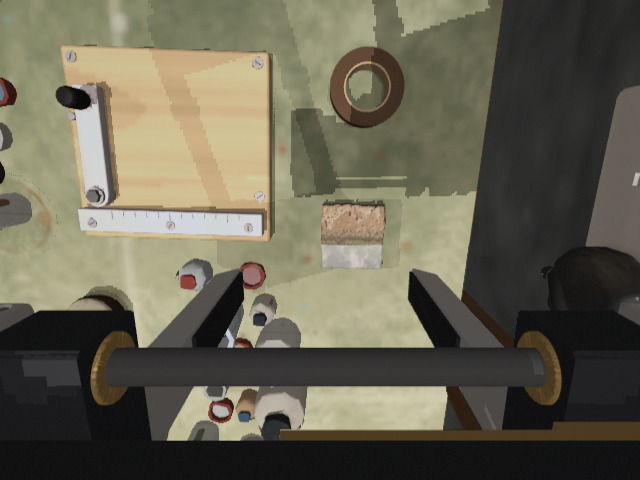

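The tile is seen from above with corners at (322,203), (384,205), (382,268) and (321,266), within about 3 px of the prediction. The stop runs from pivot (95,197) to knob (75,97).

```bash
python3 - <<'E'
from h import *
c=read_camera("wrist");f=c["frame"];h=cv2.cvtColor(f,cv2.COLOR_BGR2HSV).astype(int)
Q=np.array([ray(c,p,13) for p in[(384,205),(382.5,268.5),(321,266.5),(322,203)]])
print(Q[:,:2],Q.mean(0),np.degrees(np.arctan2(*(Q[0]-Q[3])[[1,0]])),np.degrees(np.arctan2(*(Q[1]-Q[2])[[1,0]])),np.degrees(np.arctan2(*(Q[1]-Q[0])[[1,0]])))
g=Q.mean(0)
plan([(g[0],g[1],100,182),(g[0],g[1],9,182)],100)
E
```

```text
[[537.3 315. ]
 [597.6 318.5]
 [597.8 260.3]
 [537.7 259. ]] [567.6 288.2  13. ] 90.4020111009172 90.24427466682022 3.2887827698610654
0 [0.001,0.003,0.004,-0.023,0.069,0.128,100]
0 [0.001,0.003,0.004,-0.024,0.069,0.128,100]
0 [0,0,0,0,0,0.228,100]
0 [0,0,0,0,0,0.228,100]
```

The 8 mm y-offset comes from the arm still moving between the picture and that second calibration read. Working from the first picture's own prediction, the tile is at about (564.5, 281.5).

```bash
python3 - <<'E'
from h import *
s=state();print(s["tool_pos"],s["orientation"])
plan([(564.5,281.5,90,182),(564.5,281.5,9,182)],100)
E
```

```text
[559.1 260.2 151.1] [ 179.9    0.2 -177.7]
0 [0.001,0.003,0.004,-0.015,0.052,0.153,100]
0 [0.001,0.003,0.004,-0.015,0.053,0.153,100]
0 [0,0,0,0,0,0.202,100]
0 [0,0,0,0,0,0.202,100]
```

Emit:
apply_moves(
  series=[
    [[0,0,0.004,-0.015,0.052,0.153,100],[0,0,0.004,-0.015,0.053,0.153,100],[0,0,0,0,0,0.1,100],[0,0,0,0,0,0,100],[0,0,0,0,0,0,100]],
  ],
)

```text
clock: 5.7
tool_pos: [561.8, 276.9, 70.1]
orientation: [-180.0, 0.0, -178.1]
contact_force: [0.1, 0.8, 0.3]
finger_gap: 93.8
finger_force: 0.0
```

```bash
python3 - <<'E'
from h import *
s=state();print(s["tool_pos"],s["orientation"])
c=read_camera("wrist");f=c["frame"];s=state();print(s["tool_pos"])
Q=[proj(c,(564.5+a,281.5+b,13)) for a,b in[(-30,-30),(-30,30),(30,30),(30,-30)]]
cv2.polylines(f,[np.array(Q).astype(int)],True,(0,0,255),1)
cv2.imwrite("pics/w4.png",f)
plan([(564.5,281.5,9,182)],100)
E
```

```text
[561.8 276.9  70.1] [-180.     0.  -178.1]
[562.4 277.2  70.8]
0 [0,0.001,-0.001,-0.005,0.011,0.155,100]
0 [0,0.001,-0.001,-0.005,0.011,0.155,100]
```

View pics/w4.png

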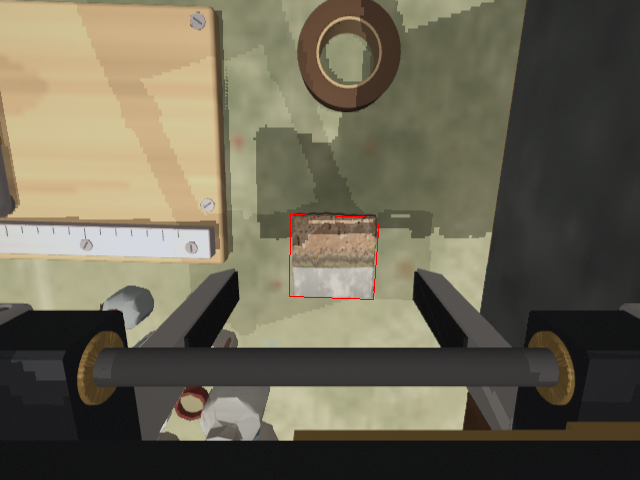

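The overlay matches the tile. I descend and grip.

Emit:
apply_moves(
  series=[
    [[0,0,0,-0.006,0.011,0.16,100],[0,0,0,-0.005,0.011,0.14,100],[0,0,0,0,0,0,100]],
  ],
)

```text
clock: 6.05
tool_pos: [562.0, 281.0, 7.8]
orientation: [-179.9, -0.2, -178.1]
contact_force: [-1.3, -0.4, -0.2]
finger_gap: 94.2
finger_force: 0.0
```

Emit:
apply_moves(
  series=[
    [[0,0,0,-0.008,0,0.012,50],[0,0,0,0,0,0,50],[0,0,0,0,0,0,50],[0,0,0,0,0,0,50],[0,0,0,0,0,0,50]],
  ],
  squeeze=20,
)

```text
clock: 6.55
tool_pos: [565.6, 282.2, 7.7]
orientation: [180.0, 0.1, -178.1]
contact_force: [-0.1, -0.4, 3.5]
finger_gap: 57.3
finger_force: 20.3
```

```bash
python3 - <<'E'
from h import *
plan([(565.6,282,75,181.9),(511,128,75,180.8),(511,128,24.5,180.8)],50)
E
```

```text
0 [0,0.001,0,0,0,-0.168,50]
0 [0,0.001,0,0,0,-0.168,50]
0 [0,0,0.006,0.075,-0.19,0,50]
0 [0,0,0.006,0.074,-0.19,0,50]
0 [0,0,0.006,0.073,-0.191,0,50]
1 [0,0,0.006,0.072,-0.191,0,50]
1 [0,0,0,0,0,0.126,50]
1 [0,0,0,0,0,0.126,50]
```

Emit:
apply_moves(
  series=[
    [[0,0,0,0,0,-0.168,50],[0,0,0,0,0,-0.168,50],[0,0,0.006,0.075,-0.19,0,50],[0,0,0.006,0.074,-0.19,0,50],[0,0,0.006,0.073,-0.191,0,50]],
  ],
)

```text
clock: 7.05
tool_pos: [523.5, 165.6, 74.4]
orientation: [-180.0, 0.0, -178.8]
contact_force: [-0.0, -1.0, -1.3]
finger_gap: 57.4
finger_force: 20.0
```

Emit:
apply_moves(
  series=[
    [[0,0,0.006,0.072,-0.191,0,50],[0,0,0,0,0,0.08,50],[0,0,0,0,0,0,50],[0,0,0,0,0,0,50]],
  ],
)

```text
clock: 7.45
tool_pos: [510.6, 128.2, 58.2]
orientation: [180.0, -0.0, -179.2]
contact_force: [-0.5, 0.7, 0.0]
finger_gap: 57.3
finger_force: 20.0
```

```bash
python3 - <<'E'
from h import *
c=read_camera("wrist");f=c["frame"]
s=state();print(s["tool_pos"],s["orientation"],s["finger_gap"],s["finger_force"])
a=np.radians(.8);u=np.array([np.cos(a),np.sin(a)]);v=np.array([-u[1],u[0]]);C=np.array([544.1,73.1])
L=[[(*C,27),(*(C+v*130),27)],[(*(C-u*10),29),(*(C-u*90),29)]]
for l in L: cv2.polylines(f,[np.array([proj(c,p) for p in l]).astype(int)],False,(0,0,255),1)
cv2.imwrite("pics/w5.png",f)
plan([(511,128,24,180.8)],50)
E
```

```text
[511.  128.6  58.4] [ 180.     0.  -179.1] 57.380939845822176 19.972709454596043
0 [0,0.001,0.002,0,-0.003,0.172,50]
```

View pics/w5.png

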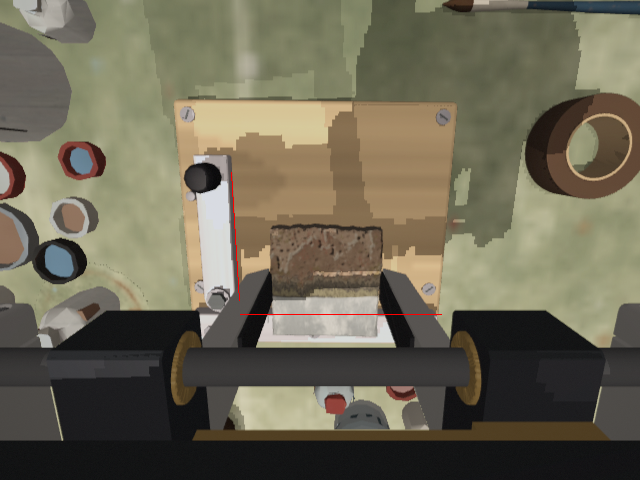

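The stop face and fence lines match the model, and the tile is held square with room on the stop side. I lower it, keeping 4 mm off the fence.

Emit:
apply_moves(
  series=[
    [[0,0,0,0.022,0,0.1,50],[0,0,0,0,0,0.075,50],[0,0,0,0,0,0,50],[0,0,0,0,0,0,50]],
  ],
)

```text
clock: 7.9
tool_pos: [506.7, 128.7, 23.4]
orientation: [-180.0, 0.0, -179.1]
contact_force: [0.7, 0.2, -0.5]
finger_gap: 58.0
finger_force: 20.0
```

Emit:
apply_moves(
  series=[
    [[0,0,0,0,0,0.006,50],[0,0,0,0,0,0,74],[0,0,0,0,0,0,74],[0,0,0,0,0,-0.15,74],[0,0,0,0,0,-0.15,60]],
  ],
)

```text
clock: 8.4
tool_pos: [505.4, 127.9, 82.2]
orientation: [-180.0, -0.1, -179.2]
contact_force: [0.5, 0.6, 1.0]
finger_gap: 64.6
finger_force: 0.0
```

```bash
python3 - <<'E'
from h import *
c=read_camera("wrist");f=c["frame"];cv2.imwrite("pics/w6.png",f)
plan([(469,163,75,135.8),(469,163,20,135.8)],45)
E
```

```text
0 [0.001,0.002,0.167,0.033,0.029,0.01,45]
0 [0.001,0.002,0.167,0.037,0.025,0.01,45]
0 [0.001,0.002,0.167,0.04,0.02,0.01,45]
0 [0.001,0.002,0.167,0.042,0.014,0.01,45]
0 [0.001,0.002,0.167,0.043,0.009,0.01,45]
1 [0.001,0.002,0.167,0.044,0.003,0.01,45]
1 [0,0,0,0,0,0.138,45]
1 [0,0,0,0,0,0.138,45]
```

Emit:
apply_moves(
  series=[
    [[0,0,0.167,0.033,0.029,0.01,45],[0,0,0.167,0.037,0.025,0.01,45],[0,0,0.167,0.04,0.02,0.01,45],[0,0,0.167,0.042,0.014,0.01,45],[0,0,0.167,0.043,0.009,0.01,45]],
  ],
)

```text
clock: 8.95
tool_pos: [472.4, 157.1, 72.2]
orientation: [180.0, 0.0, 143.0]
contact_force: [-0.3, -0.7, 0.8]
finger_gap: 42.3
finger_force: 0.0
```

Emit:
apply_moves(
  series=[
    [[0,0,0.167,0.044,0.003,0.01,45],[0,0,0,0,0,0,45],[0,0,0,0,0,0,45]],
  ],
)

```text
clock: 9.25
tool_pos: [466.2, 162.6, 70.2]
orientation: [180.0, 0.0, 135.9]
contact_force: [-0.2, -0.9, 0.5]
finger_gap: 42.8
finger_force: 0.0
```

```bash
python3 - <<'E'
from h import *
c=read_camera("wrist");f=c["frame"];h=cv2.cvtColor(f,cv2.COLOR_BGR2HSV)
s=state();print(s["tool_pos"],s["orientation"],s["finger_gap"])
X=[(475,158),(537,158),(537,99),(475,99)]
Q=[proj(c,(*p,28)) for p in X];print(np.array(Q))
cv2.polylines(f,[np.array(Q).astype(int)],True,(0,0,255),1)
cv2.imwrite("pics/w7.png",f)
plan([(469,163,20,135.8)],45)
E
```

```text
[466.4 162.5  70.2] [180.    0.1 135.9] 42.35542428438881
[[330.1 273.7]
 [392.4 334.9]
 [330.7 386.6]
 [268.3 330.2]]
0 [0.001,0.001,0.001,-0.004,0.005,0.126,45]
0 [0.001,0.001,0.001,-0.004,0.005,0.125,45]
```

View pics/w7.png

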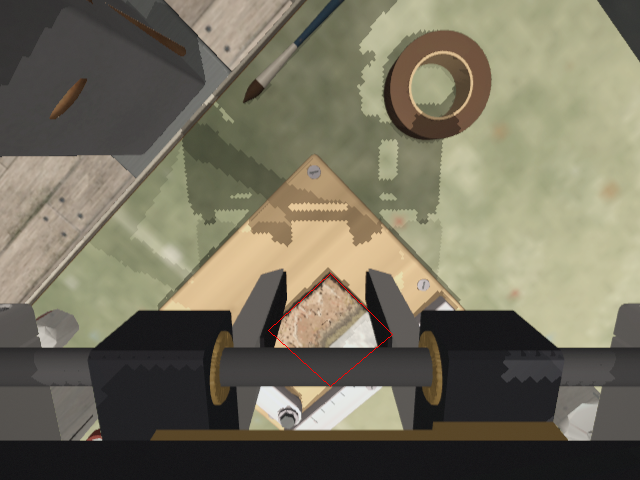

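The tile lies square on the board as predicted, its outer corner at (330,272) between the two fingers. I lower the fingers beside that corner and push diagonally.

Emit:
apply_moves(
  series=[
    [[0,0,0,0,0.012,0.126,45],[0,0,0,0,0,0.125,45],[0,0,0,0,0,0,45]],
  ],
)

```text
clock: 9.6
tool_pos: [465.5, 163.5, 17.4]
orientation: [-179.7, -0.2, 135.8]
contact_force: [-0.7, -0.7, -0.6]
finger_gap: 42.3
finger_force: 0.0
```

Emit:
apply_moves(
  series=[
    [[0,0,0,-0.05,0,0,45],[0,0,0,-0.05,0,0,45],[0,0,0,0,0,0,45]],
  ],
)

```text
clock: 9.9
tool_pos: [484.6, 149.5, 20.9]
orientation: [179.8, 0.2, 135.7]
contact_force: [-0.6, 0.6, 0.4]
finger_gap: 42.5
finger_force: 0.0
```

Emit:
apply_moves(
  series=[
    [[0,0,0,-0.035,-0.022,0,45],[0,0,0,-0.035,-0.022,0,45],[0,0,0,-0.018,-0.011,0,45],[0,0,0,0,0,0,45]],
  ],
)

```text
clock: 10.3
tool_pos: [486.8, 129.4, 19.8]
orientation: [-180.0, 0.0, 135.7]
contact_force: [-0.2, -0.8, -0.9]
finger_gap: 42.5
finger_force: 0.0
```

Emit:
apply_moves(
  series=[
    [[0,0,0,-0.025,-0.004,0,45],[0,0,0,-0.012,0,0,45],[0,0,0,0,0,0,45],[0,0,0,0,0,0,45]],
  ],
)

```text
clock: 10.7
tool_pos: [490.6, 124.5, 19.4]
orientation: [-179.9, -0.1, 135.8]
contact_force: [-3.3, -0.3, 1.9]
finger_gap: 42.2
finger_force: 1.4
```

Emit:
apply_moves(
  series=[
    [[0,0,0,-0.012,-0.006,0,45],[0,0,0,0,0,0,45],[0,0,0,0,0,0,45]],
  ],
)

```text
clock: 11.0
tool_pos: [490.7, 122.4, 19.4]
orientation: [-179.9, -0.2, 135.7]
contact_force: [-4.9, 2.3, 2.7]
finger_gap: 42.3
finger_force: 2.6
```

Emit:
apply_moves(
  series=[
    [[0,0,0,-0.01,-0.007,0,45],[0,0,0,-0.004,-0.002,0,45],[0,0,0,0,0,0,45],[0,0,0,0,0,0,45]],
  ],
)

```text
clock: 11.4
tool_pos: [490.7, 119.6, 19.4]
orientation: [-179.9, -0.2, 135.7]
contact_force: [-5.6, 4.9, 2.9]
finger_gap: 42.1
finger_force: 3.3
```

Emit:
apply_moves(
  series=[
    [[0,0,0,-0.01,-0.01,0,45],[0,0,0,0,0,0,45],[0,0,0,0,0,0,45]],
  ],
)

```text
clock: 11.7
tool_pos: [490.7, 118.8, 19.3]
orientation: [180.0, -0.4, 135.6]
contact_force: [-5.0, 11.2, 2.2]
finger_gap: 42.1
finger_force: 6.4
```

```bash
python3 - <<'E'
from h import *
s=state();print(s["tool_pos"],s["contact_force"],s["moment"],s["joints"])
c=read_camera("side");f=c["frame"]
cv2.imwrite("pics/side9.png",cv2.resize(f[215:315,265:400],None,fx=5,fy=5,interpolation=cv2.INTER_CUBIC))
c=read_camera("wrist");cv2.imwrite("pics/w9.png",c["frame"])
c=read_camera("scene");cv2.imwrite("pics/s9.png",cv2.resize(c["frame"][190:340,220:380],None,fx=4,fy=4))
a=[cv2.imread(f"pics/{n}.png") for n in("side9","w9","s9")]
a=[cv2.resize(x,(400,300)) for x in a]
# one sheet
cv2.imwrite("pics/sheet.png",np.vstack([np.hstack([cv2.resize(cv2.imread("pics/side9.png"),(400,296)),cv2.resize(cv2.imread("pics/s9.png"),(400,296))]),np.hstack([cv2.imread("pics/w9.png")[180:480,100:500],np.zeros((300,400,3),np.uint8)])]))
E
```

```text
[490.7 118.8  19.3] [-5.  11.2  2.2] [2.1 0.8 0.1] [  5.5  20.3 109.9   0.4  50.  -40.4]
```

View pics/sheet.png

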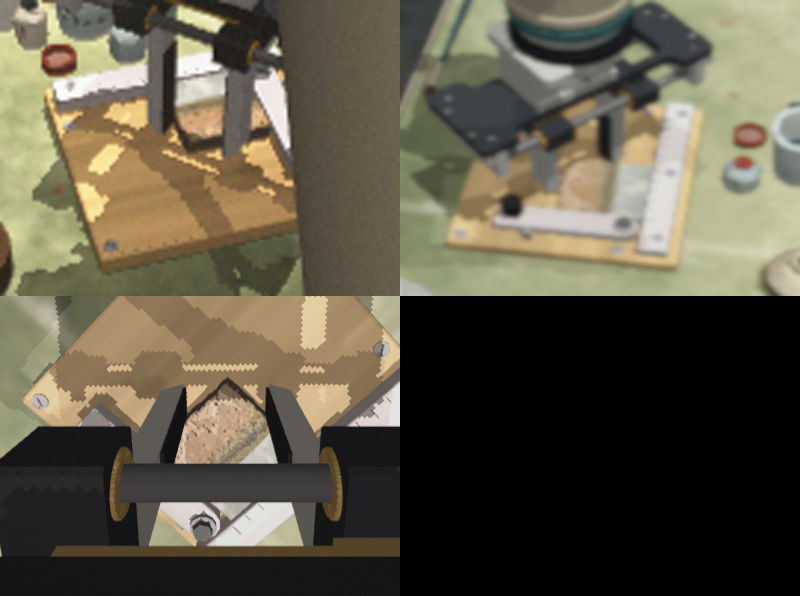

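The sheet shows the tile flat in the corner: against the stop at (600,210) and the fence at (650,190) in the scene view, with both fingers on its outer edges. I add a little more push towards the fence and let it settle.

Emit:
apply_moves(
  series=[
    [[0,0,0,-0.008,0.006,0,45],[0,0,0,0,0,0,45],[0,0,0,0,0,0,45],[0,0,0,0,0,0,45],[0,0,0,0,0,0,45]],
  ],
)

```text
clock: 12.35
tool_pos: [490.9, 118.8, 19.3]
orientation: [-179.9, -0.5, 135.6]
contact_force: [-8.0, 11.4, 5.9]
finger_gap: 42.2
finger_force: 7.3
```

```bash
python3 - <<'E'
from h import *
c=read_camera("wrist");f=c["frame"]
for p,z in[((328,267),28),((288,301),28),((364,298),28)]: print(ray(c,p,z))
for X in [(475+7,132,28),(482,73,28),(544,132,28),(456,62,53)]: print(X,proj(c,X))
s=state();print(s["tool_pos"],s["contact_force"])
E
```

```text
[483.1 127.9  28. ]
[481.8 100.2  28. ]
[508.1 129.5  28. ]
(482, 132, 28) [332.3 260.1]
(482, 73, 28) [252.5 334.5]
(544, 132, 28) [413.3 340. ]
(456, 62, 53) [183.2 339.6]
[490.8 118.9  19.3] [-8.6 10.8  5.5]
```

```bash
python3 - <<'E'
from h import *
c=read_camera("scene");f=c["frame"]
k,N=mean(f.max(2)<70,(256,285,274,300));print(k,N,ray(c,k,42.5))
P=lambda u,v:((u-400)*1.6/4+220,v*600/296/4+190)
print("pivot",ray(c,P(624,223),30),"bar face",ray(c,P(520,206),29),ray(c,P(610,212),29))
print("tile low edge",ray(c,P(590,210),28))
w=read_camera("wrist");print(proj(w,(532,63,30)))
E
```

```text
[264.1 293.6] 64 [455.7  62.3  42.5]
pivot [533.   63.2  30. ] bar face [459.8  70.2  29. ] [521.7  73.3  29. ]
tile low edge [507.8  73.9  28. ]
[305.7 406.7]
```

The knob measures (455.7, 62.3), so the stop is home at about 180.5°. The tile edge coincides with the stop's face, and the wrist view's 4 mm shift also shows on the pivot. Both presses are firm (8 N and 11 N), so I hand in.

```bash
python3 -c "
from workcell import order
print(order.sign_off())"
```

```text
the job is handed in; nothing more can be done
None
```

I handed the job in with the side stop swung home and the tile flat, face up in the corner, held by the fingers at about 8 N toward the fence and 11 N toward the side stop. The hand-in returned no verdict; none of my moves touched the tape roll, jar or brush.

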